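# Pack the marking-out kit into its foam tray

## Task

Clear the marking-out kit from the iron plate into the blue tray: set the V-block, the solid roller, the thin parallel bar and the little screw jack upright, as they stand now, each down in the foam pocket that has its own outline and size. Set each one down gently, do not drop it. The plain block without a groove and the bush with the hole through it do not belong to the kit: leave them standing where they are.

Things in the scene. Friction and masses are not known exactly. Their poses are not given: they have to be found in the camera images.
- v_block: V-block of bright steel, about 0.7 kg, in mm 60 long (x) x 40 wide (y) x 45 high, with a 90 degree V groove, 28 wide and 14 deep, along the whole length of its top. Origin at the centre of its underside, z up along its height. It stands groove up; take it across its 40 mm width, by the plain sides.
- roller: solid steel roller standing on end, diameter 50 mm, height 50 mm, flat closed top, about 0.75 kg. Origin at the centre of its underside, z up along its height.
- parallel: steel parallel: a plain bar, in mm 90 long (x) x 20 thick (y) x 45 high standing on its long edge, about 0.6 kg. Origin at the centre of its underside, z up along its height.
- jack: small steel screw jack, 60 mm high, about 0.2 kg: round foot of diameter 36 mm (12 high) that tapers to a neck of diameter 22, and a round head of diameter 28 from 42 to 60 above the foot's underside. Origin at the centre of its underside, z up along its height.
- plain_block: look-alike that is not part of the kit: a plain steel block of the V-block's size, in mm 60 (x) x 40 (y) x 45 high, with a flat top and no groove; loose. Origin at the centre of its underside, z up along its height.
- bush: look-alike that is not part of the kit: a steel bush of the roller's size, diameter 50 mm, height 50 mm, but with a 28 mm bore right through from top to bottom; loose. Origin at the centre of its underside, z up along its height.
- pocket_v: wide rectangular pocket, in mm 76 (x) x 56 (y), 10 deep, in a black foam insert 118 (x) x 78 (y) x 14 high. Four such inserts, which swap places, lie 2 x 2 in a fixed blue tray (252 x 172, rim 20 above the plate) turned with it. Origin: centre of the insert's underside, 5 above the plate, under the pocket's centre; yellow pocket floor 4 above it, mouth 14 above.
- pocket_parallel: long narrow rectangular pocket, in mm 106 (x) x 36 (y), 10 deep, in a black foam insert 118 (x) x 78 (y) x 14 high. Four such inserts, which swap places, lie 2 x 2 in a fixed blue tray (252 x 172, rim 20 above the plate) turned with it. Origin: centre of the insert's underside, 5 above the plate, under the pocket's centre; yellow pocket floor 4 above it, mouth 14 above.
- pocket_roller: large round pocket, in mm diameter 66, 10 deep, in a black foam insert 118 (x) x 78 (y) x 14 high. Four such inserts, which swap places, lie 2 x 2 in a fixed blue tray (252 x 172, rim 20 above the plate) turned with it. Origin: centre of the insert's underside, 5 above the plate, under the pocket's centre; yellow pocket floor 4 above it, mouth 14 above.
- pocket_jack: small round pocket, in mm diameter 50, 10 deep, in a black foam insert 118 (x) x 78 (y) x 14 high. Four such inserts, which swap places, lie 2 x 2 in a fixed blue tray (252 x 172, rim 20 above the plate) turned with it. Origin: centre of the insert's underside, 5 above the plate, under the pocket's centre; yellow pocket floor 4 above it, mouth 14 above.

How it is judged:
By the outcome, as a careful person would: the job done as asked, in the order asked, and still so for the second after the job is handed in, with the robot touching nothing.
It also fails if it takes over 106 s, if anything falls off the work surface, if the arm or the gripper's body presses on something with over 40 N, if the wrist force passes 120 N, or if a joint passes its speed limit or range.

## Robot

A 6-joint arm with a two-finger parallel gripper is mounted at the origin on the work surface. World frame = base frame: x ahead of the robot, y to its left, z up, the work surface at z = 0. Lengths are in m, angles in rad, forces in N, time in s.
With the tool pointing down it reaches from about 0.25 to 0.725 m from the base axis. Payload 4 kg.
Tool frame: the origin (TCP) lies midway between the tips of the shut fingers; the grasp point (between the pads) lies grip_point_offset behind it (grip_point_offset is the distance from the TCP to the grasp point, in m); z points along the fingers, y is the line along which they close (so a half turn about z gives the same grasp; the last joint's range is limited). The gripper opens to 85 mm and grips with 20 to 120 N. Pads are 22 mm wide; open, the fingers measure 114 mm over their backs; the gripper's body (76 mm by 85 mm) begins 54 mm behind the grasp point. The pads swing forward as they close: fully open they stand 13 mm farther back than shut.
Start: joints at [-1.244, 0.241, 0.005, 1.335, 0, 1.571], TCP at [0.161, -0.474, 0.231] pointing down, gripper open.
Joint ranges: [-2.72, 2.72], [-1.05, 1.87], [-1.09, 1.28], [-1.99, 2.15], [-1.42, 1.44], [-3.14, 3.14]. Speed limits (rad/s): [2.79, 2.79, 3.14, 3.14, 3.14, 3.14].

## Interface

Orientations are given as a unit quaternion [x, y, z, w].
In Python, from workcell import * gives the robot as it stands. The module is installed in compiled form; this text tells all that it offers.
- The arm moves only by the tool arm_command, never from a script. Its arguments are lists of equal length, an entry for each row: "slide": the shift along the tool's x, y, z in cm, a list of three; "spin": the turn about the tool's z in degrees. A call has exactly 5 rows; each row is the pose to reach, as a shift and turn from the pose commanded when the call began, along the tool's axes at that moment; what a row does not reach only later rows make up. A row lasts 1/8 s, in which the tool goes at most 62.5 mm and 10.7 degrees, less where a joint would pass 70% of its speed; a pose out of reach is approached as far as the arm can. A call with a gripper value outside its range is refused whole. "jaw" is the finger opening in cm, from 0 to 8.54, set as the call begins (left out, the last holds). The fingers move at their own pace and stop on an object; the grip force is fixed at half the most. Time passes only in rows, so rows that repeat a pose let the fingers close, or fill a call up. It gives the time, the measured TCP pose, the force, the opening and the grip force at its end, in the units of the state.
- get_obs(): the state, without advancing time (a new reading comes with each control period).
- camera(name): name is "side" or "top"; returns a dict with "pixels" (400x640x3 uint8, red, green, blue), "range_z" (400x640 float32, m along the optical axis (not along the pixel's ray), 0 where there is no reading), "intrinsics" (3x3 intrinsics, pixels), "rvec" (rotation vector, rad) and "tvec" (3), from world to camera coordinates, as OpenCV has them. Camera axes: x right, y down, z forward; pixel columns grow to the right and rows downward; lengths in m; the calibration is good to about 2 mm. A picture is of the moment at which its call begins.
- job_done(): hands the job in; it is judged then, once.
Trained networks look in a picture, given as the dict that the camera call returned (one of the last four; its "shot" number tells which), for a name from the list of things; names that differ only in an ending like _2 or _b are one class to them, and where a whole thing is asked for, a point or a joint stands for the part that bears it (a point fixed in the world has none). Each returns a list of dicts, best first, with "confidence" (0 to 1); they miss things now and then, are a little off and sometimes report something else, mostly with a low value. They report only what shows in the picture. A call takes as long as a camera call.
- recognise(picture, thing): "centre" ([column, row] in pixels, amid what is visible of it).
- landmark_of(picture, thing): "centre" ([column, row] in pixels: a listed point, or the origin of a listed thing).
The state is a dict: "clock": time; "joint_pos": joint angles; "joint_vel": joint speeds; "tau": joint torques, N m; "eef_pos": TCP position; "tool_rot": TCP orientation; "ft_force": force on the tool from outside, world axes, zero at the start; "ft_torque": the same for the moment, N m; "grip_width": finger opening in m; "grasp_force": force on a finger pad.
Only numpy, scipy, OpenCV 4.12 (cv2) and the standard library are available. Lean on these libraries where they do the work, as an engineer would, in place of code of your own. Each camera call takes 0.05 s, during which the arm holds its last target. There are 200 camera calls.

## Working session

There is one attempt and no reset: what is moved stays moved. The work goes in short steps, Python scripts to look and compute and a tool call to move; the robot and the scene stay as the last step left them, time stands still between calls to the robot, and variables do not carry over. Pictures are saved under pics/ and viewed, at most 14 in all, crops included, and the job is handed in when it is done.

Besides the shell and the picture viewer there is one more tool, called after "Emit:" in YAML: its name, and indented under it one key for each argument. arm_command: Moves the arm, as the interface text tells. Its arguments: {"type":"object","properties":{"slide":{"type":"array","items":{"type":"array","items":{"type":"number"}}},"spin":{"type":"array","items":{"type":"number"}},"jaw":{"type":"number"}},"required":["slide","spin"]}

```bash
mkdir -p pics; cat > h.py <<'E'
from workcell import *
import numpy as np, cv2
def cam(n):
    p=camera(n); R,_=cv2.Rodrigues(np.array(p["rvec"])); return p,R,np.array(p["tvec"]).ravel(),np.array(p["intrinsics"])
def cloud(p,R,t,K):
    z=p["range_z"]; v,u=np.mgrid[:400,:640]
    c=np.stack([(u-K[0,2])/K[0,0]*z,(v-K[1,2])/K[1,1]*z,z],-1)
    w=(c-t)@R; w[z<=0]=np.nan; return w
def ray(uv,z,R,t,K):
    d=np.linalg.inv(K)@np.array([uv[0],uv[1],1.]); d=R.T@d; o=-R.T@t
    return o+d*(z-o[2])/d[2]
E
python3 - <<'E'
from h import *
o=get_obs(); print({k:np.round(v,3) for k,v in o.items()})
names="v_block roller parallel jack plain_block bush pocket_v pocket_parallel pocket_roller pocket_jack".split()
for n in ["top","side"]:
    c=cam(n); p,R,t,K=c; W=cloud(*c)
    cv2.imwrite(f"pics/{n}0.png",p["pixels"][:,:,::-1]); np.savez(f"{n}0.npz",W=W,px=p["pixels"],R=R,t=t,K=K)
    print(n,"campos",np.round(-R.T@t,3),"K",K[0,0])
    for k in names:
        for f in (recognise,landmark_of):
            print(k,f.__name__,[(np.round(d["centre"],1).tolist(),round(d["confidence"],2),np.round(W[int(d["centre"][1]),int(d["centre"][0])],3).tolist()) for d in f(p,k)[:3]])
print(get_obs()["clock"])
E
```

```text
{'clock': np.float64(0.0), 'joint_pos': array([-1.244,  0.241,  0.004,  1.335, -0.   ,  1.571]), 'joint_vel': array([ 0.001, -0.001,  0.002, -0.001,  0.001, -0.002]), 'tau': array([-0.0000e+00, -3.7232e+01,  2.5241e+01,  1.7000e-02,  0.0000e+00,
       -0.0000e+00]), 'eef_pos': array([ 0.16 , -0.473,  0.23 ]), 'tool_rot': array([ 0.987,  0.163, -0.   , -0.001]), 'ft_force': array([ 0.262, -0.116, -0.043]), 'ft_torque': array([-0.025, -0.011, -0.022]), 'grasp_force': np.float64(0.0), 'grip_width': np.float64(0.086)}
top campos [0.399 0.013 1.038] K 480.26682081761345
v_block call [([427.6, 249.5], 0.62, [0.435, -0.23, 0.041])]
v_block call [([427.0, 246.6], 0.67, [0.441, -0.229, 0.045])]
roller call [([342.7, 193.8], 0.65, [0.554, -0.056, 0.05])]
roller call [([344.6, 192.5], 0.93, [0.556, -0.061, 0.05]), ([426.8, 251.8], 0.5, [0.431, -0.227, 0.043])]
parallel call [([355.6, 140.4], 0.82, [0.669, -0.088, 0.045]), ([251.9, 231.7], 0.43, [0.482, 0.138, 0.007])]
parallel call [([355.4, 145.5], 0.95, [0.656, -0.087, 0.049])]
jack call [([338.9, 249.9], 0.66, [0.438, -0.045, 0.059])]
jack 
[... 1678 characters left out ...]
0.591, 0.123, 0.013])]
bush call [([375.3, 321.8], 0.82, [0.519, -0.24, 0.049])]
pocket_v call [([313.5, 134.7], 0.64, [0.606, 0.206, 0.01])]
pocket_v call [([312.1, 137.9], 0.98, [0.599, 0.195, 0.014])]
pocket_parallel call [([323.9, 163.3], 0.9, [0.592, 0.119, 0.011])]
pocket_parallel call [([321.6, 166.4], 0.76, [0.586, 0.116, 0.008]), ([257.5, 151.1], 0.6, [0.482, 0.198, 0.012])]
pocket_roller call [([254.3, 145.2], 0.97, [0.482, 0.221, 0.008])]
pocket_roller call [([254.2, 153.2], 0.65, [0.475, 0.197, 0.01])]
pocket_jack call [([266.2, 173.4], 0.56, [0.479, 0.135, 0.01]), ([411.1, 227.0], 0.45, [0.657, -0.105, 0.042])]
pocket_jack call [([344.5, 244.2], 0.54, [0.542, -0.088, 0.03])]
2.1
```

```bash
python3 - <<'E'
import cv2
a=cv2.imread('pics/top0.png')[100:300,180:480]; cv2.imwrite('pics/top0c.png',cv2.resize(a,(800,533),interpolation=2))
E
```

```text
(no output)
```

View pics/side0.png

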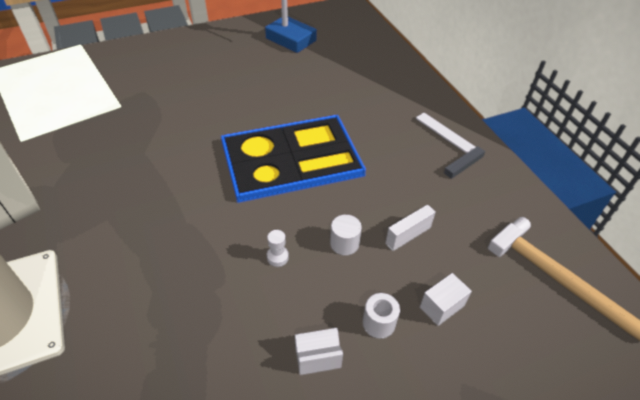

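```bash
sleep 1
```

```text
(no output)
```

View pics/top0c.png

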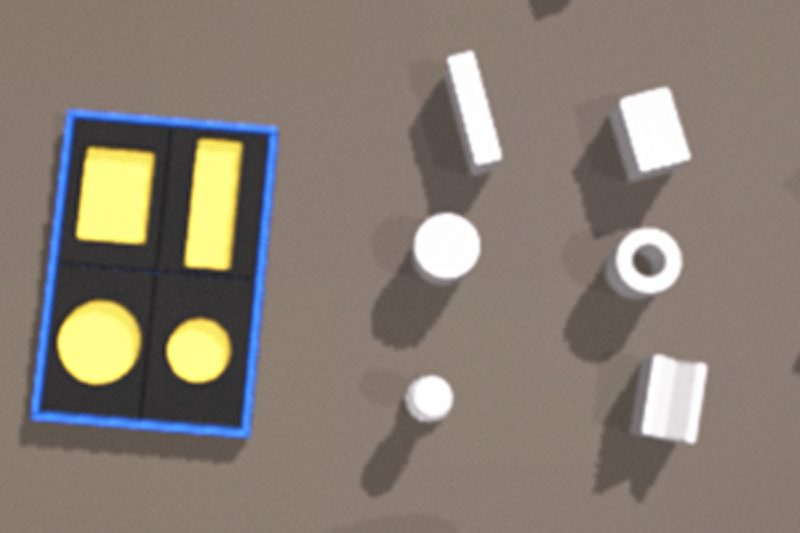

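```bash
cat > m.py <<'E'
from h import *
def measure(W,px,R,t,K):
    out={}
    Z=np.nan_to_num(W[...,2],nan=-1)
    reg=(W[...,0]>.38)&(W[...,0]<.75)&(W[...,1]>-.3)&(W[...,1]<.02)
    m=((Z>.03)&(Z<.075)&reg).astype(np.uint8)
    n,l,s,c=cv2.connectedComponentsWithStats(m)
    for i in range(1,n):
        if s[i,4]<60: continue
        z=Z[l==i]; zt=np.percentile(z,80)
        top=((l==i)&(Z>zt-.006)).astype(np.uint8)
        # outline pixels projected on the plane z=zt
        cnt=max(cv2.findContours(top,0,1)[0],key=cv2.contourArea)[:,0]
        P=np.array([ray(q,zt,R,t,K)[:2] for q in cnt])
        (cx,cy),(w,h),a=cv2.minAreaRect((P*1000).astype(np.float32))
        print("obj n%d z%.1f centre %.1f %.1f size %.1f %.1f ang %.1f"%(s[i,4],zt*1000,cx,cy,w,h,a))
    hsv=cv2.cvtColor(px,cv2.COLOR_RGB2HSV)
    ro=(W[...,0]>.4)&(W[...,0]<.7)&(W[...,1]>.05)&(W[...,1]<.3)
    y=((hsv[...,0]>20)&(hsv[...,0]<35)&(hsv[...,1]>90)&ro).astype(np.uint8)
    b=((hsv[...,0]>100)&(hsv[...,0]<125)&(hsv[...,1]>150)&ro).astype(np.uint8)
    for nm,mk,zz in (("yel",y,.019),("blue",b,.020)):
        n,l,s,c=cv2.connectedComponentsWithStats(mk)
        for i in range(1,n):
            if s[i,4]<100: continue
            cnt=max(cv2.findContours((l==i).astype(np.uint8),0,1)[0],key=cv2.contourArea)[:,0]
            P=np.array([ray(q,zz,R,t,K)[:2] for q in cnt])
            (cx,cy),(w,h),a=cv2.minAreaRect((P*1000).astype(np.float32))
            print(nm,"n%d z %.1f/%.1f centre %.1f %.1f size %.1f %.1f ang %.1f"%(s[i,4],np.nanmedian(Z[l==i])*1e3,np.percentile(Z[l==i],90)*1e3,cx,cy,w,h,a))
E
python3 - <<'E'
from m import *
import workcell
print(grip_point_offset if 'grip_point_offset' in globals() else [x for x in dir(workcell) if x[0]!='_'])
for n in("top","side"):
    d=np.load(n+"0.npz"); print(n); measure(d["W"],d["px"],d["R"],d["t"],d["K"])
E
```

```text
0.0187
top
obj n439 z47.3 centre 666.5 -91.6 size 90.6 20.6 ang 13.0
obj n585 z47.5 centre 646.8 -234.1 size 60.2 40.9 ang 14.1
obj n468 z52.3 centre 555.2 -66.3 size 47.1 49.1 ang 43.9
obj n378 z52.0 centre 541.3 -223.5 size 47.9 48.5 ang 87.3
obj n613 z45.6 centre 431.1 -250.8 size 16.6 59.9 ang 77.8
obj n153 z62.2 centre 438.6 -51.5 size 25.6 25.8 ang 43.8
yel n901 z 11.0/18.3 centre 599.3 118.0 size 39.7 108.9 ang 84.1
yel n970 z 10.9/15.7 centre 607.7 197.4 size 59.1 79.0 ang 84.0
yel n819 z 10.6/15.4 centre 488.7 209.8 size 68.3 65.7 ang 0.3
yel n493 z 10.9/18.5 centre 480.7 130.3 size 51.1 51.0 ang 89.0
blue n1333 z 19.8/22.6 centre 544.6 164.0 size 173.1 251.3 ang 84.1
side
obj n704 z46.2 centre 663.9 -96.1 size 92.7 23.5 ang 12.9
obj n759 z51.3 centre 552.4 -71.0 size 50.4 48.4 ang 68.2
obj n333 z61.1 centre 435.6 -55.9 size 29.8 27.3 ang 68.2
obj n1123 z46.1 centre 643.9 -237.6 size 62.7 40.9 ang 13.9
obj n889 z50.9 centre 538.4 -226.9 size 50.8 48.2 ang 63.7
obj n1377 z45.2 centre 434.1 -229.2 size 17.1 60.2 ang 78.0
yel n671 z 10.6/18.9 centre 602.7 192.6 size 54.8 78.3 ang 84.1
yel n585 z 10.7/18.6 centre 484.6 205.3 size 64.5 63.7 ang 16.0
yel n696 z 10.6/19.1 centre 594.6 113.7 size 35.0 108.3 ang 84.1
yel n393 z 10.9/19.4 centre 475.7 125.8 size 45.1 51.5 ang 68.5
blue n1915 z 18.1/21.5 centre 539.7 155.7 size 187.8 252.0 ang 84.1
```

```bash
python3 - <<'E'
from m import *
for n in("top","side"):
    d=np.load(n+"0.npz"); W=d["W"]; Z=np.nan_to_num(W[...,2],nan=-1)
    m=(Z>.028)&(W[...,0]>.38)&(W[...,0]<.48)&(W[...,1]>-.3)&(W[...,1]<-.19)
    P=W[m]; print(n,cv2.minAreaRect((P[:,:2]*1000).astype(np.float32)), P[:,2].min())
    a=np.radians(-12.2); u=np.array([np.cos(a),np.sin(a)]); v=np.array([-u[1],u[0]])
    s=P[:,:2]@v*1000; 
    for lo in np.arange(np.floor(s.min()),s.max(),4):
        k=(s>=lo)&(s<lo+4); print(int(lo),k.sum(),(P[k,2].mean()*1e3).round(1),end=' | ')
    print("along", np.percentile(P[:,:2]@u*1000,[1,99]), "across(432.6,-240)",np.array([432.6,-240])@v,np.array([432.6,-240])@u)
E
```

```text
top ((433.787841796875, -239.19021606445312), (40.9161491394043, 60.1920280456543), 77.75462341308594) 0.028890081201386253
-163 47 45.1 | -159 61 45.7 | -155 71 42.4 | -151 70 38.7 | -147 68 34.6 | -143 46 33.6 | -139 44 37.2 | -135 45 41.1 | -131 48 45.1 | -127 63 45.4 | -123 61 38.0 | along [444.78764626 504.13623019] across(432.6,-240) -143.16070768206185 473.5480670174584
side ((431.8341064453125, -241.03379821777344), (41.71338653564453, 60.242218017578125), 78.00865936279297) 0.02800141108095281
-166 289 38.6 | -162 125 45.6 | -158 70 43.2 | -154 66 39.9 | -150 65 35.6 | -146 116 32.9 | -142 165 35.4 | -138 166 39.6 | -134 173 43.3 | -130 111 45.7 | -126 56 45.4 | along [443.10515235 502.33122937] across(432.6,-240) -143.16070768206185 473.5480670174584
```

```bash
cat > g.py <<'E'
from h import *
from scipy.spatial.transform import Rotation as Ro
def st(o=None):
    o=o or get_obs(); R=Ro.from_quat(o["tool_rot"]).as_matrix()
    print("clk %.2f pos %s yaw %.1f w %.1f gf %.1f ft %s q %s"%(o["clock"],np.round(np.array(o["eef_pos"])*1e3,1),np.degrees(np.arctan2(R[1,0],R[0,0])),o["grip_width"]*1e3,o["grasp_force"],np.round(o["ft_force"],1),np.round(o["joint_pos"],2)))
    return np.array(o["eef_pos"])*1e3,np.degrees(np.arctan2(R[1,0],R[0,0]))
def plan(*calls):
    """calls: lists of waypoints (x,y,z mm,yaw deg); each call starts at the last waypoint of the one before"""
    p,y=st()
    for c in calls:
        a=np.radians(y); ex=np.array([np.cos(a),np.sin(a),0]); ey=np.array([np.sin(a),-np.cos(a),0])
        for w in c:
            d=np.array(w[:3])-p; s=-(w[3]-y); s=(s+180)%360-180
            if 'full' in globals(): s=-(w[3]-y)
            print("  slide [%.2f, %.2f, %.2f] spin %.1f"%(d@ex/10,d@ey/10,-d[2]/10,s),end='')
        print(); p,y=np.array(c[-1][:3]),c[-1][3]
E
python3 - <<'E'
from g import *
plan([(300,-340,150,8.8)])
E
```

```text
clk 2.10 pos [ 160.5 -473.5  231.3] yaw 18.7 w 85.2 gf 0.0 ft [-0.9  0.  -0.1] q [-1.24  0.24  0.01  1.34  0.    1.57]
  slide [17.50, -8.17, 8.13] spin 9.9
```

Emit:
arm_command:
  slide:
    - [4.4,-2.0,2]
    - [8.8,-4.1,4]
    - [13.1,-6.1,6]
    - [17.5,-8.2,8.1]
    - [17.5,-8.2,8.1]
  spin: [2.5,5,7.5,10,10]

```text
clock: 2.72
eef_pos: [0.3008, -0.3366, 0.1488]
tool_rot: [0.997, 0.079, -0.001, -0.002]
ft_force: [0.4, -0.1, 0.4]
grip_width: 0.0854
grasp_force: 0.0
```

```bash
python3 - <<'E'
from g import *
plan([(432.8,-240.1,130,-12.2)],[(432.8,-240.1,14,-12.2)])
plan([(432.8,-240.1,130,9+50)])
E
```

```text
clk 2.73 pos [ 300.8 -336.6  148.8] yaw 9.0 w 85.4 gf 0.0 ft [ 0.4 -0.1  0.4] q [-0.84  0.2  -0.26  1.1   0.    2.14]
  slide [14.56, -7.46, 1.88] spin 21.2
  slide [0.00, 0.00, 11.60] spin 0.0
clk 2.73 pos [ 300.8 -336.6  148.8] yaw 9.0 w 85.4 gf 0.0 ft [ 0.4 -0.1  0.4] q [-0.84  0.2  -0.26  1.1   0.    2.14]
  slide [14.56, -7.46, 1.88] spin -50.0
```

```bash
sed -i "/if 'full'/d; s/s=(s+180)%360-180//" g.py; python3 - <<'E'
from g import *
plan([(380,-280,140,61.5)],[(432.8,-240.1,130,114)],[(432.8,-240.1,120,167.8)])
E
```

```text
clk 2.73 pos [ 300.8 -336.6  148.8] yaw 9.0 w 85.4 gf 0.0 ft [ 0.4 -0.1  0.4] q [-0.84  0.2  -0.26  1.1   0.    2.14]
  slide [8.72, -4.35, 0.88] spin -52.5
  slide [6.03, 2.74, 1.00] spin -52.5
  slide [0.00, 0.00, 1.00] spin -53.8
```

Emit:
arm_command:
  slide:
    - [1.7,-0.9,0.2]
    - [3.5,-1.7,0.4]
    - [5.2,-2.6,0.5]
    - [7,-3.5,0.7]
    - [8.7,-4.4,0.9]
  spin: [-10.5,-21,-31.5,-42,-52.5]

```text
clock: 3.35
eef_pos: [0.3796, -0.284, 0.142]
tool_rot: [0.859, 0.511, 0.0, 0.001]
ft_force: [-0.4, -0.7, 0.4]
grip_width: 0.0853
grasp_force: 0.0
```

Emit:
arm_command:
  slide:
    - [1.2,0.5,0.2]
    - [2.4,1.1,0.4]
    - [3.6,1.6,0.6]
    - [4.8,2.2,0.8]
    - [6,2.7,1]
  spin: [-10.5,-21,-31.5,-42,-52.5]

```text
clock: 3.98
eef_pos: [0.4321, -0.2446, 0.1319]
tool_rot: [0.545, 0.839, -0.0, 0.001]
ft_force: [-0.2, 0.1, 0.7]
grip_width: 0.0853
grasp_force: 0.0
```

Emit:
arm_command:
  slide:
    - [0,0,0.2]
    - [0,0,0.4]
    - [0,0,0.6]
    - [0,0,0.8]
    - [0,0,1]
  spin: [-10.7,-21.4,-32.1,-42.8,-53]

```text
clock: 4.6
eef_pos: [0.4318, -0.2448, 0.1219]
tool_rot: [0.113, 0.994, -0.0, 0.0]
ft_force: [0.2, -0.3, -0.0]
grip_width: 0.0854
grasp_force: 0.0
```

```bash
python3 - <<'E'
from g import *
plan([(432.8,-240.1,40,167.8)],[(432.8,-240.1,14,167.8)])
E
```

```text
clk 4.60 pos [ 431.8 -244.8  121.9] yaw 167.0 w 85.4 gf 0.0 ft [ 0.2 -0.3 -0. ] q [-0.52  0.31 -0.2   1.06 -0.   -0.29]
  slide [0.01, 0.48, 8.19] spin -0.8
  slide [0.00, 0.00, 2.60] spin -0.0
```

Emit:
arm_command:
  slide:
    - [0,0.5,2]
    - [0,0.5,5]
    - [0,0.5,8]
    - [0,0.5,10]
    - [0,0.5,10.8]
  spin: [-0.8,-0.8,-0.8,-0.8,-0.8]

```text
clock: 5.22
eef_pos: [0.4322, -0.2393, 0.0126]
tool_rot: [0.109, 0.994, 0.0, -0.001]
ft_force: [-0.2, -0.3, -0.2]
grip_width: 0.0852
grasp_force: 0.0
```

Emit:
arm_command:
  slide:
    - [0,0,0]
    - [0,0,0]
    - [0,0,0]
    - [0,0,0]
    - [0,0,0]
  spin: [0,0,0,0,0]
  jaw: 3.2

```text
clock: 5.85
eef_pos: [0.4339, -0.2399, 0.0147]
tool_rot: [0.109, 0.994, -0.001, 0.001]
ft_force: [-1.4, -2.6, 6.0]
grip_width: 0.0391
grasp_force: 62.6
```

```bash
python3 - <<'E'
from g import *
plan([(432.8,-240.1,130,168)],[(432.8,-100,130,168)])
E
```

```text
clk 5.85 pos [ 433.9 -239.9   14.7] yaw 167.5 w 39.1 gf 62.6 ft [-1.4 -2.6  6. ] q [-0.5   0.44 -0.34  0.79 -0.   -0.29]
  slide [0.10, -0.05, -11.53] spin -0.5
  slide [2.91, 13.70, -0.00] spin 0.0
```

```bash
python3 - <<'E'
from g import *
plan([(433,-240,115,168)],[(525,-10,115,171)],[(605.2,195,110,174.1)])
E
```

```text
clk 5.85 pos [ 433.9 -239.9   14.7] yaw 167.5 w 39.1 gf 62.6 ft [-1.4 -2.6  6. ] q [-0.5   0.44 -0.34  0.79 -0.   -0.29]
  slide [0.08, -0.03, -10.03] spin -0.5
  slide [-4.22, 24.41, 0.00] spin -3.0
  slide [-4.71, 21.50, 0.50] spin -3.1
```

Emit:
arm_command:
  slide:
    - [0,0,-1]
    - [0,0,-3]
    - [0,0,-6]
    - [0,0,-9]
    - [0,0,-10]
  spin: [0,0,0,0,-0.5]

```text
clock: 6.48
eef_pos: [0.4332, -0.2383, 0.1143]
tool_rot: [0.104, 0.995, 0.0, 0.001]
ft_force: [-0.3, 0.1, -8.8]
grip_width: 0.039
grasp_force: 62.0
```

Emit:
arm_command:
  slide:
    - [-0.6,3.4,0]
    - [-1.5,8.7,0]
    - [-2.4,13.9,0]
    - [-3.3,19.2,0]
    - [-4.2,24.4,0]
  spin: [-0.6,-1.2,-1.8,-2.4,-3]

```text
clock: 7.1
eef_pos: [0.5235, -0.0067, 0.1116]
tool_rot: [0.078, 0.997, 0.0, -0.002]
ft_force: [0.6, -0.7, -7.6]
grip_width: 0.0388
grasp_force: 62.4
```

Emit:
arm_command:
  slide:
    - [-1.2,5.5,0]
    - [-2.4,11,0]
    - [-3.6,16.5,0.2]
    - [-4.5,20.4,0.4]
    - [-4.7,21.5,0.5]
  spin: [-0.6,-1.2,-1.8,-2.4,-3]

```text
clock: 7.72
eef_pos: [0.6036, 0.1993, 0.1055]
tool_rot: [0.05, 0.999, -0.0, -0.002]
ft_force: [-0.8, -0.7, -8.5]
grip_width: 0.0395
grasp_force: 62.8
```

Emit:
arm_command:
  slide:
    - [0,0,0]
    - [0,0,1.5]
    - [0,0,3]
    - [0,0,4.5]
    - [0,0,5]
  spin: [0,0,0,0,0]

```text
clock: 8.35
eef_pos: [0.6032, 0.1954, 0.0561]
tool_rot: [0.053, 0.999, -0.001, -0.002]
ft_force: [-0.2, 0.2, -7.6]
grip_width: 0.0393
grasp_force: 62.7
```

```bash
python3 - <<'E'
from g import *
plan([(605.2,195,30,174.1)],[(605.2,195,23,174.1)])
for n in("top","side"):
    c=cam(n); p,R,t,K=c; cv2.imwrite(f"pics/{n}1.png",p["pixels"][:,:,::-1])
    W=cloud(*c); Z=np.nan_to_num(W[...,2],nan=-1)
a=cv2.imread('pics/top1.png')[130:270,180:320]; b=cv2.imread('pics/side1.png')[70:210,210:350]
cv2.imwrite('pics/c1.png',cv2.resize(np.hstack([a,b]),(800,400)))
E
```

```text
clk 8.35 pos [603.2 195.4  56.1] yaw 174.0 w 39.3 gf 62.7 ft [-0.2  0.2 -7.6] q [0.31 0.62 0.12 1.08 0.   0.42]
  slide [-0.20, -0.02, 2.61] spin -0.1
  slide [0.00, 0.00, 0.70] spin -0.0
```

View pics/c1.png

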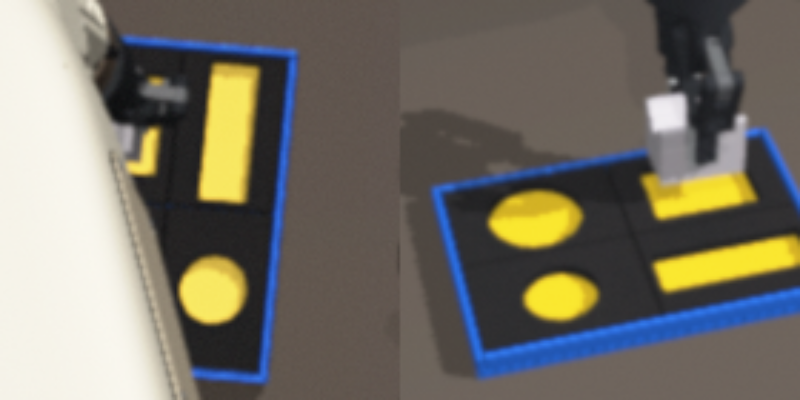

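Emit:
arm_command:
  slide:
    - [-0.1,0,1]
    - [-0.1,0,2]
    - [-0.1,0,2.7]
    - [-0.1,0,3.1]
    - [-0.1,0,3.2]
  spin: [0,0,0,0,0]

```text
clock: 9.07
eef_pos: [0.6054, 0.1963, 0.0259]
tool_rot: [0.052, 0.999, -0.0, -0.0]
ft_force: [-0.0, -0.1, -8.5]
grip_width: 0.0388
grasp_force: 63.0
```

Emit:
arm_command:
  slide:
    - [0,0,0.05]
    - [0,0,0.1]
    - [0,0,0.15]
    - [0,0,0.2]
    - [0,0,0.2]
  spin: [0,0,0,0,0]

```text
clock: 9.7
eef_pos: [0.6056, 0.1963, 0.0243]
tool_rot: [0.052, 0.999, -0.0, -0.0]
ft_force: [0.2, -1.4, -6.8]
grip_width: 0.0389
grasp_force: 63.0
```

Emit:
arm_command:
  slide:
    - [0,0,0.05]
    - [0,0,0.1]
    - [0,0,0.15]
    - [0,0,0.2]
    - [0,0,0.2]
  spin: [0,0,0,0,0]

```text
clock: 10.32
eef_pos: [0.6057, 0.1964, 0.0238]
tool_rot: [0.052, 0.999, 0.0, 0.0]
ft_force: [-4.6, -0.3, 5.0]
grip_width: 0.0389
grasp_force: 64.5
```

Emit:
arm_command:
  slide:
    - [0,0,0]
    - [0,0,0]
    - [0,0,0]
    - [0,0,0]
    - [0,0,-0.5]
  spin: [0,0,0,0,0]
  jaw: 6.0

```text
clock: 10.95
eef_pos: [0.6052, 0.1962, 0.0269]
tool_rot: [0.052, 0.999, -0.0, -0.001]
ft_force: [-1.1, 0.5, 0.4]
grip_width: 0.0601
grasp_force: 0.0
```

Emit:
arm_command:
  slide:
    - [0,0,-1]
    - [0,0,-3]
    - [0,0,-6]
    - [0,0,-9]
    - [0,0,-9]
  spin: [0,0,0,0,0]

```text
clock: 11.58
eef_pos: [0.6081, 0.1972, 0.1215]
tool_rot: [0.052, 0.999, 0.001, 0.004]
ft_force: [0.4, 0.3, -0.9]
grip_width: 0.0599
grasp_force: 0.0
```

```bash
python3 - <<'E'
from g import *
plan([(553.8,-68.6,110,174)],[(553.8,-68.6,13,174)])
c=cam("side"); W=cloud(*c); 
cv2.imwrite('pics/c2.png',cv2.resize(c[0]["pixels"][70:210,210:410,::-1],(800,560)))
Z=np.nan_to_num(W[...,2],nan=-1); m=(Z>.035)&(Z<.065)&(W[...,0]>.55)&(W[...,0]<.66)&(W[...,1]>.15)&(W[...,1]<.25)
P=W[m]; print(m.sum(),cv2.minAreaRect((P[:,:2]*1000).astype(np.float32)),np.percentile(P[:,2],95))
E
```

```text
clk 11.57 pos [608.1 197.2 121.5] yaw 174.0 w 59.9 gf 0.0 ft [ 0.4  0.3 -0.9] q [0.31 0.57 0.21 1.21 0.   0.42]
  slide [2.63, -27.00, 1.15] spin 0.0
  slide [0.00, 0.00, 9.70] spin 0.0
631 ((604.2059936523438, 196.89166259765625), (45.295108795166016, 60.48733139038086), 84.35196685791016) 0.055762064846223244
```

View pics/c2.png

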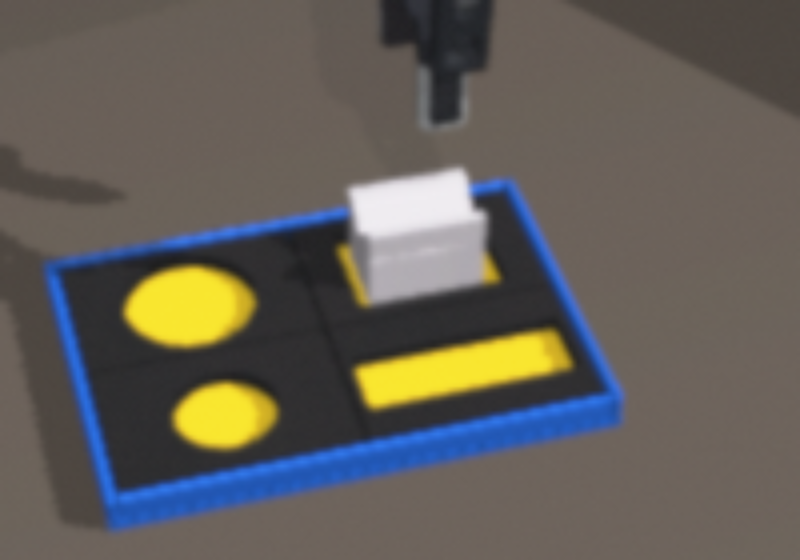

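Emit:
arm_command:
  slide:
    - [0.5,-5,0.2]
    - [1.1,-11,0.5]
    - [1.7,-17,0.8]
    - [2.2,-23,1.1]
    - [2.6,-27,1.1]
  spin: [0,0,0,0,0]
  jaw: 8.5

```text
clock: 12.25
eef_pos: [0.5496, -0.0718, 0.1049]
tool_rot: [0.053, 0.999, -0.0, -0.001]
ft_force: [0.1, 0.1, 0.3]
grip_width: 0.085
grasp_force: 0.0
```

Emit:
arm_command:
  slide:
    - [0,0,0]
    - [0,0,0]
    - [0,0,1]
    - [0,0,2]
    - [0,0,2]
  spin: [0,0,0,0,0]

```text
clock: 12.88
eef_pos: [0.5505, -0.0685, 0.0846]
tool_rot: [0.051, 0.999, 0.0, -0.002]
ft_force: [0.3, 0.3, 0.3]
grip_width: 0.0845
grasp_force: 0.0
```

```bash
python3 - <<'E'
from g import *
plan([(553.8,-68.6,13,174)])
E
```

```text
clk 12.88 pos [550.5 -68.5  84.6] yaw 174.1 w 84.5 gf 0.0 ft [0.3 0.3 0.3] q [-0.12  0.45 -0.09  1.03  0.   -0.02]
  slide [-0.33, 0.03, 7.16] spin 0.1
```

Emit:
arm_command:
  slide:
    - [-0.3,0,1]
    - [-0.3,0,3]
    - [-0.3,0,5]
    - [-0.3,0,6.5]
    - [-0.3,0,7]
  spin: [0,0,0,0,0]

```text
clock: 13.5
eef_pos: [0.554, -0.0697, 0.0151]
tool_rot: [0.052, 0.999, 0.0, -0.001]
ft_force: [0.2, 1.1, 0.6]
grip_width: 0.0848
grasp_force: 0.0
```

Emit:
arm_command:
  slide:
    - [0,0,0]
    - [0,0,0]
    - [0,0,0]
    - [0,0,0]
    - [0,0,0]
  spin: [0,0,0,0,0]
  jaw: 4.0

```text
clock: 14.12
eef_pos: [0.5557, -0.0696, 0.0175]
tool_rot: [0.052, 0.999, 0.0, 0.001]
ft_force: [0.4, 2.1, 5.0]
grip_width: 0.0483
grasp_force: 63.3
```

```bash
python3 - <<'E'
from g import *
plan([(553.8,-68.6,113,174)],[(486.6,207.6,110,174)],[(486.6,207.6,30,174)])
E
```

```text
clk 14.12 pos [555.7 -69.6  17.5] yaw 174.0 w 48.3 gf 63.3 ft [0.4 2.1 5. ] q [-0.12  0.54 -0.15  0.88  0.   -0.02]
  slide [0.20, 0.08, -9.55] spin 0.0
  slide [9.57, 26.77, 0.30] spin 0.0
  slide [0.00, 0.00, 8.00] spin 0.0
```

Emit:
arm_command:
  slide:
    - [0,0,-1]
    - [0,0,-3]
    - [0,0,-6]
    - [0,0,-8.5]
    - [0,0,-9]
  spin: [0,0,0,0,0]

```text
clock: 14.75
eef_pos: [0.5549, -0.0701, 0.1072]
tool_rot: [0.052, 0.999, -0.0, 0.001]
ft_force: [0.1, -0.5, -7.6]
grip_width: 0.0488
grasp_force: 63.2
```

Emit:
arm_command:
  slide:
    - [1.5,4.2,0]
    - [3.7,10.2,0]
    - [5.9,16.4,0]
    - [8.1,22.6,0]
    - [9.6,26.8,0]
  spin: [0,0,0,0,0]

```text
clock: 15.38
eef_pos: [0.4849, 0.2081, 0.1045]
tool_rot: [0.052, 0.999, -0.001, -0.002]
ft_force: [0.9, 0.1, -7.1]
grip_width: 0.0488
grasp_force: 64.0
```

Emit:
arm_command:
  slide:
    - [0,0,0]
    - [0,0,1.5]
    - [0,0,3]
    - [0,0,4.5]
    - [0,0,5]
  spin: [0,0,0,0,0]

```text
clock: 16.0
eef_pos: [0.486, 0.2053, 0.0542]
tool_rot: [0.053, 0.999, -0.001, -0.002]
ft_force: [-0.3, -0.0, -6.2]
grip_width: 0.0483
grasp_force: 64.5
```

```bash
python3 - <<'E'
from g import *
plan([(486.6,207.6,24,174)])
c=cam("side")
cv2.imwrite('pics/c3.png',cv2.resize(c[0]["pixels"][70:210,210:410,::-1],(800,560)))
E
```

```text
clk 16.00 pos [486.  205.3  54.2] yaw 173.9 w 48.3 gf 64.5 ft [-0.3 -0.  -6.2] q [ 0.4   0.44 -0.2   0.93 -0.    0.51]
  slide [-0.04, 0.24, 3.02] spin -0.1
```

View pics/c3.png

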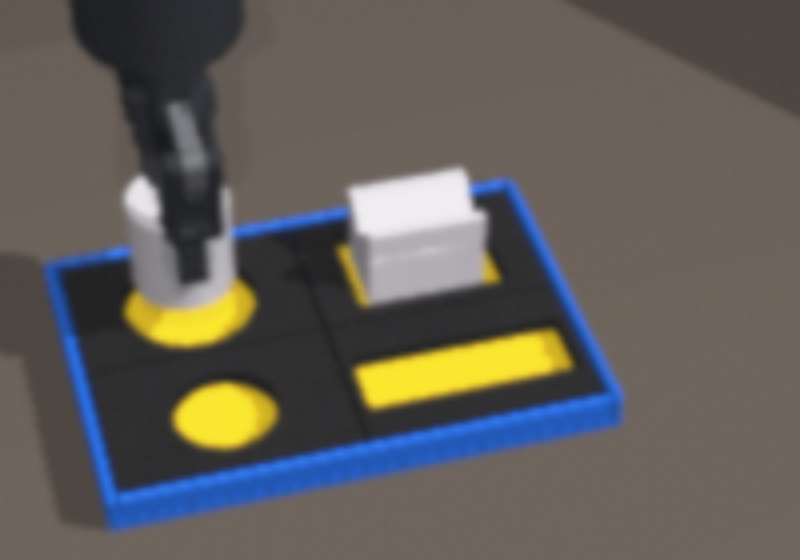

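Emit:
arm_command:
  slide:
    - [0,0.2,1]
    - [0,0.2,1.8]
    - [0,0.2,2.4]
    - [0,0.2,2.7]
    - [0,0.2,2.8]
  spin: [0,0,0,0,0]

```text
clock: 16.68
eef_pos: [0.4872, 0.2088, 0.0282]
tool_rot: [0.052, 0.999, -0.0, -0.0]
ft_force: [0.5, -0.2, -6.7]
grip_width: 0.0485
grasp_force: 64.6
```

Emit:
arm_command:
  slide:
    - [0,0,0.05]
    - [0,0,0.1]
    - [0,0,0.15]
    - [0,0,0.2]
    - [0,0,0.25]
  spin: [0,0,0,0,0]

```text
clock: 17.3
eef_pos: [0.4873, 0.2088, 0.0265]
tool_rot: [0.052, 0.999, 0.0, 0.0]
ft_force: [-3.2, -1.1, 2.4]
grip_width: 0.0483
grasp_force: 65.4
```

Emit:
arm_command:
  slide:
    - [0,0,0]
    - [0,0,0]
    - [0,0,0]
    - [0,0,0]
    - [0,0,-0.5]
  spin: [0,0,0,0,0]
  jaw: 7.0

```text
clock: 17.92
eef_pos: [0.487, 0.2086, 0.0307]
tool_rot: [0.052, 0.999, -0.0, -0.0]
ft_force: [-0.1, -0.7, -0.1]
grip_width: 0.0699
grasp_force: 0.0
```

Emit:
arm_command:
  slide:
    - [0,0,-1]
    - [0,0,-3]
    - [0,0,-6]
    - [0,0,-9]
    - [0,0,-9]
  spin: [0,0,0,0,0]

```text
clock: 18.55
eef_pos: [0.4895, 0.2097, 0.1243]
tool_rot: [0.052, 0.999, 0.002, 0.003]
ft_force: [0.5, -0.5, -0.6]
grip_width: 0.07
grasp_force: 0.0
```

```bash
python3 - <<'E'
from g import *
plan([(590,20,115,185)],[(665.2,-93.9,110,193)],[(665.2,-93.9,17,193)])
c=cam("side"); W=cloud(*c)
Z=np.nan_to_num(W[...,2],nan=-1)
for nm,x0,x1,y0,y1,zl in (("roller",.44,.53,.16,.25,.055),("parallel",.6,.73,-.14,-.05,.038)):
    m=(Z>zl)&(Z<.07)&(W[...,0]>x0)&(W[...,0]<x1)&(W[...,1]>y0)&(W[...,1]<y1)
    P=W[m]; print(nm,m.sum(),cv2.minAreaRect((P[:,:2]*1000).astype(np.float32)),np.percentile(P[:,2],90))
E
```

```text
clk 18.55 pos [489.5 209.7 124.3] yaw 174.0 w 70.0 gf 0.0 ft [ 0.5 -0.5 -0.6] q [ 0.4   0.37 -0.11  1.09 -0.    0.51]
  slide [-11.97, -17.82, 0.93] spin -11.0
  slide [-6.50, -12.00, 0.50] spin -8.0
  slide [0.00, 0.00, 9.30] spin 0.0
roller 377 ((485.35748291015625, 207.56155395507812), (48.4807014465332, 48.86020278930664), 8.908185005187988) 0.06137047066723988
parallel 589 ((664.8698120117188, -93.5460205078125), (90.96392059326172, 21.844093322753906), 12.715858459472656) 0.04679845921884737
```

Emit:
arm_command:
  slide:
    - [-2.4,-3.6,0.2]
    - [-4.8,-7.1,0.4]
    - [-7.2,-10.7,0.6]
    - [-9.6,-14.2,0.8]
    - [-12,-17.8,0.9]
  spin: [-2,-4,-6,-9,-11]
  jaw: 6.0

```text
clock: 19.23
eef_pos: [0.5876, 0.018, 0.1102]
tool_rot: [-0.044, 0.999, 0.0, -0.001]
ft_force: [0.7, 0.8, 0.0]
grip_width: 0.06
grasp_force: 0.0
```

Emit:
arm_command:
  slide:
    - [-2,-3.7,0.1]
    - [-4.2,-7.8,0.3]
    - [-6,-11.1,0.5]
    - [-6.5,-12,0.5]
    - [-6.5,-12,0.5]
  spin: [-2,-4,-6,-8,-8]

```text
clock: 19.85
eef_pos: [0.6626, -0.0955, 0.1049]
tool_rot: [-0.112, 0.994, 0.0, -0.001]
ft_force: [0.2, -1.0, 1.1]
grip_width: 0.0598
grasp_force: 0.0
```

Emit:
arm_command:
  slide:
    - [0,0,1]
    - [0,0,2]
    - [0,0,3]
    - [0,0,3]
    - [0,0,3]
  spin: [0,0,0,0,0]

```text
clock: 20.48
eef_pos: [0.6634, -0.0945, 0.0769]
tool_rot: [-0.114, 0.994, -0.0, 0.0]
ft_force: [-0.2, 0.5, 1.1]
grip_width: 0.0599
grasp_force: 0.0
```

```bash
python3 - <<'E'
from g import *
plan([(665,-93.7,17,192.9-360)])
E
```

```text
clk 20.48 pos [663.4 -94.5  76.9] yaw -167.0 w 59.9 gf 0.0 ft [-0.2  0.5  1.1] q [-0.14  0.67  0.27  1.17 -0.   -0.37]
  slide [-0.17, 0.04, 5.99] spin 0.1
```

Emit:
arm_command:
  slide:
    - [-0.2,0,1]
    - [-0.2,0,2.5]
    - [-0.2,0,4.5]
    - [-0.2,0,5.7]
    - [-0.2,0,6]
  spin: [0,0,0,0,0]

```text
clock: 21.1
eef_pos: [0.6642, -0.094, 0.015]
tool_rot: [-0.113, 0.994, 0.0, -0.001]
ft_force: [0.2, 0.1, 0.7]
grip_width: 0.0595
grasp_force: 0.0
```

Emit:
arm_command:
  slide:
    - [0,0,0]
    - [0,0,0]
    - [0,0,0]
    - [0,0,0]
    - [0,0,0]
  spin: [0,0,0,0,0]
  jaw: 1.2

```text
clock: 21.72
eef_pos: [0.6661, -0.0945, 0.0179]
tool_rot: [-0.113, 0.994, -0.0, 0.001]
ft_force: [0.2, -1.7, 4.4]
grip_width: 0.0189
grasp_force: 60.1
```

```bash
python3 - <<'E'
from g import *
plan([(665,-93.7,107,-167)],[(597,115.9,107,-185.9)],[(597,115.9,30,-185.9)])
E
```

```text
clk 21.73 pos [666.1 -94.5  17.9] yaw -167.0 w 18.9 gf 60.1 ft [ 0.2 -1.7  4.4] q [-0.14  0.73  0.21  1.05 -0.   -0.37]
  slide [0.09, 0.10, -8.91] spin 0.0
  slide [1.91, 21.95, -0.00] spin 18.9
  slide [0.00, 0.00, 7.70] spin -0.0
```

Emit:
arm_command:
  slide:
    - [0,0,-1]
    - [0,0,-3]
    - [0,0,-6]
    - [0,0,-8.5]
    - [0,0,-9]
  spin: [0,0,0,0,0]

```text
clock: 22.35
eef_pos: [0.6656, -0.094, 0.1076]
tool_rot: [-0.113, 0.994, 0.0, 0.0]
ft_force: [0.9, -0.0, -6.3]
grip_width: 0.0188
grasp_force: 59.2
```

Emit:
arm_command:
  slide:
    - [0.3,3.5,0]
    - [0.7,8.5,0]
    - [1.2,13.5,0]
    - [1.6,18.5,0]
    - [1.9,21.9,0]
  spin: [3.8,7.6,11.4,15.2,18.9]

```text
clock: 22.98
eef_pos: [0.5946, 0.117, 0.1045]
tool_rot: [0.051, 0.999, -0.0, -0.002]
ft_force: [0.8, -0.0, -6.5]
grip_width: 0.0193
grasp_force: 59.7
```

Emit:
arm_command:
  slide:
    - [0,0,0]
    - [0,0,1.5]
    - [0,0,3]
    - [0,0,4.5]
    - [0,0,5]
  spin: [0,0,0,0,0]

```text
clock: 23.6
eef_pos: [0.5961, 0.1139, 0.0544]
tool_rot: [0.052, 0.999, -0.0, -0.002]
ft_force: [-0.1, 0.6, -5.2]
grip_width: 0.0187
grasp_force: 59.7
```

```bash
python3 - <<'E'
from g import *
plan([(597,115.9,27,174.1)])
c=cam("side")
cv2.imwrite('pics/c4.png',cv2.resize(c[0]["pixels"][70:210,210:410,::-1],(800,560)))
E
```

```text
clk 23.60 pos [596.1 113.9  54.4] yaw 174.1 w 18.7 gf 59.7 ft [-0.1  0.6 -5.2] q [ 0.19  0.58  0.04  1.03 -0.    0.29]
  slide [-0.07, 0.21, 2.74] spin -0.0
```

View pics/c4.png

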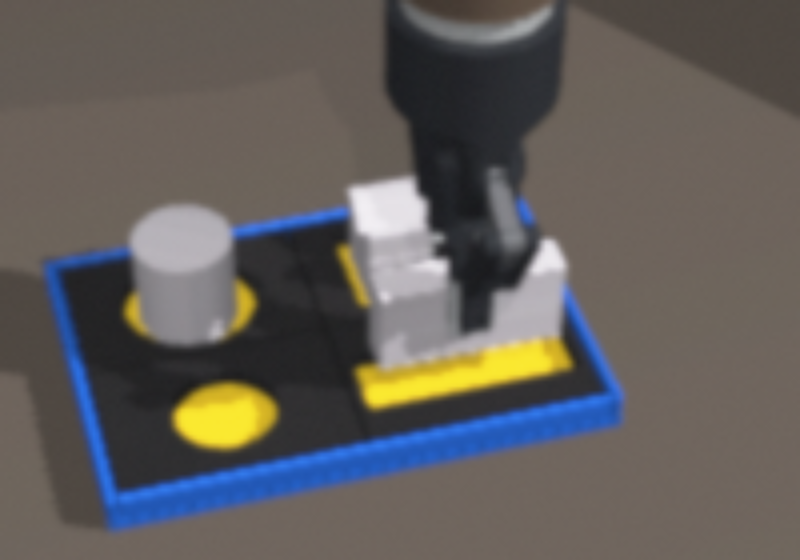

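Emit:
arm_command:
  slide:
    - [0,0.2,1]
    - [0,0.2,1.8]
    - [0,0.2,2.4]
    - [0,0.2,2.7]
    - [0,0.2,2.8]
  spin: [0,0,0,0,0]

```text
clock: 24.28
eef_pos: [0.5976, 0.1169, 0.0287]
tool_rot: [0.051, 0.999, 0.0, -0.0]
ft_force: [-0.5, -0.2, -6.6]
grip_width: 0.0189
grasp_force: 59.8
```

Emit:
arm_command:
  slide:
    - [0,0,0.05]
    - [0,0,0.1]
    - [0,0,0.15]
    - [0,0,0.2]
    - [0,0,0.25]
  spin: [0,0,0,0,0]

```text
clock: 24.9
eef_pos: [0.5977, 0.1169, 0.0269]
tool_rot: [0.051, 0.999, 0.0, 0.0]
ft_force: [-2.2, -0.0, -1.3]
grip_width: 0.0193
grasp_force: 60.5
```

Emit:
arm_command:
  slide:
    - [0,0,0.05]
    - [0,0,0.05]
    - [0,0,0.05]
    - [0,0,0.05]
    - [0,0,0.05]
  spin: [0,0,0,0,0]

```text
clock: 25.52
eef_pos: [0.5977, 0.1169, 0.0269]
tool_rot: [0.051, 0.999, 0.0, 0.0]
ft_force: [-5.1, -1.0, 6.1]
grip_width: 0.0192
grasp_force: 61.4
```

Emit:
arm_command:
  slide:
    - [0,0,0]
    - [0,0,0]
    - [0,0,0]
    - [0,0,0]
    - [0,0,-0.5]
  spin: [0,0,0,0,0]
  jaw: 4.0

```text
clock: 26.15
eef_pos: [0.5973, 0.1168, 0.0305]
tool_rot: [0.051, 0.999, -0.0, -0.001]
ft_force: [-0.2, -0.4, -0.5]
grip_width: 0.0401
grasp_force: 0.0
```

Emit:
arm_command:
  slide:
    - [0,0,-1]
    - [0,0,-3]
    - [0,0,-6]
    - [0,0,-9]
    - [0,0,-9]
  spin: [0,0,0,0,0]

```text
clock: 26.78
eef_pos: [0.6001, 0.1174, 0.1249]
tool_rot: [0.051, 0.999, 0.001, 0.004]
ft_force: [-0.3, 0.2, 0.2]
grip_width: 0.0398
grasp_force: 0.0
```

```bash
python3 - <<'E'
from g import *
plan([(437.1,-53.7,120,174)],[(437.1,-53.7,30,174)])
c=cam("side"); W=cloud(*c)
Z=np.nan_to_num(W[...,2],nan=-1)
for nm,x0,x1,y0,y1,zl in (("jack",.4,.47,-.1,-.02,.05),("parallel",.53,.66,.09,.14,.05)):
    m=(Z>zl)&(Z<.07)&(W[...,0]>x0)&(W[...,0]<x1)&(W[...,1]>y0)&(W[...,1]<y1)
    P=W[m]; print(nm,m.sum(),cv2.minAreaRect((P[:,:2]*1000).astype(np.float32)),np.percentile(P[:,2],90))
E
```

```text
clk 26.77 pos [600.1 117.4 124.9] yaw 174.1 w 39.8 gf 0.0 ft [-0.3  0.2  0.2] q [ 0.19  0.51  0.13  1.18 -0.    0.3 ]
  slide [14.47, -18.69, 0.49] spin 0.1
  slide [0.00, 0.00, 9.00] spin 0.0
jack 251 ((436.0489196777344, -53.301055908203125), (27.5317440032959, 27.775075912475586), 32.61330795288086) 0.06193985764536779
parallel 414 ((596.6947631835938, 117.49552917480469), (24.053869247436523, 90.0196762084961), 84.99811553955078) 0.05610851689318916
```

Emit:
arm_command:
  slide:
    - [2.5,-3.2,0.1]
    - [5.7,-7.4,0.2]
    - [9,-11.6,0.3]
    - [12.2,-15.8,0.4]
    - [14.5,-18.7,0.5]
  spin: [0,0,0,0,0]
  jaw: 6.0

```text
clock: 27.45
eef_pos: [0.4314, -0.0554, 0.1147]
tool_rot: [0.052, 0.999, -0.0, -0.001]
ft_force: [0.2, 0.3, -0.3]
grip_width: 0.0603
grasp_force: 0.0
```

Emit:
arm_command:
  slide:
    - [0,0,0]
    - [0,0,1]
    - [0,0,2]
    - [0,0,2.5]
    - [0,0,2.5]
  spin: [0,0,0,0,0]

```text
clock: 28.08
eef_pos: [0.434, -0.0538, 0.0899]
tool_rot: [0.051, 0.999, 0.0, -0.001]
ft_force: [0.3, 0.1, 1.0]
grip_width: 0.0604
grasp_force: 0.0
```

```bash
python3 - <<'E'
from g import *
plan([(436.9,-53.7,29,174.1)])
E
```

```text
clk 28.07 pos [434.  -53.8  89.9] yaw 174.2 w 60.4 gf 0.0 ft [0.3 0.1 1. ] q [-0.12  0.24 -0.39  0.94  0.   -0.02]
  slide [-0.29, 0.04, 6.09] spin 0.1
```

Emit:
arm_command:
  slide:
    - [-0.3,0,1]
    - [-0.3,0,2.5]
    - [-0.3,0,4.5]
    - [-0.3,0,5.7]
    - [-0.3,0,6]
  spin: [0,0,0,0,0]

```text
clock: 28.7
eef_pos: [0.4367, -0.0545, 0.03]
tool_rot: [0.051, 0.999, 0.0, -0.001]
ft_force: [1.2, 0.1, -1.4]
grip_width: 0.0597
grasp_force: 0.0
```

Emit:
arm_command:
  slide:
    - [0,0,0]
    - [0,0,0]
    - [0,0,0]
    - [0,0,0]
    - [0,0,0]
  spin: [0,0,0,0,0]
  jaw: 2.0

```text
clock: 29.32
eef_pos: [0.438, -0.0546, 0.0315]
tool_rot: [0.051, 0.999, 0.0, 0.001]
ft_force: [-0.0, 1.0, 5.9]
grip_width: 0.0263
grasp_force: 59.2
```

```bash
python3 - <<'E'
from g import *
plan([(436.9,-53.7,119,174.1)],[(478.2,128,119,174.1)])
E
```

```text
clk 29.32 pos [438.  -54.6  31.5] yaw 174.1 w 26.3 gf 59.2 ft [-0.   1.   5.9] q [-0.12  0.33 -0.46  0.78  0.   -0.02]
  slide [0.11, 0.08, -8.75] spin 0.0
  slide [-2.24, 18.50, -0.00] spin -0.0
```

Emit:
arm_command:
  slide:
    - [0,0,-1]
    - [0,0,-3]
    - [0,0,-6]
    - [0,0,-8.5]
    - [0,0,-9]
  spin: [0,0,0,0,0]

```text
clock: 29.95
eef_pos: [0.4382, -0.0548, 0.1223]
tool_rot: [0.051, 0.999, -0.0, 0.001]
ft_force: [-0.8, 0.0, -2.5]
grip_width: 0.0259
grasp_force: 59.3
```

Emit:
arm_command:
  slide:
    - [-0.4,3,0]
    - [-0.9,7,0]
    - [-1.4,11.5,0]
    - [-1.9,16,0]
    - [-2.2,18.5,0]
  spin: [0,0,0,0,0]

```text
clock: 30.58
eef_pos: [0.4774, 0.129, 0.1194]
tool_rot: [0.05, 0.999, -0.0, -0.001]
ft_force: [0.1, -0.9, -2.4]
grip_width: 0.026
grasp_force: 59.5
```

Emit:
arm_command:
  slide:
    - [0,0,0]
    - [0,0,1.5]
    - [0,0,3]
    - [0,0,4.5]
    - [0,0,5]
  spin: [0,0,0,0,0]

```text
clock: 31.2
eef_pos: [0.4767, 0.1263, 0.069]
tool_rot: [0.052, 0.999, -0.001, -0.002]
ft_force: [0.3, -0.1, -1.4]
grip_width: 0.0262
grasp_force: 59.5
```

```bash
python3 - <<'E'
from g import *
plan([(478.2,128,40,174.1)])
c=cam("side")
cv2.imwrite('pics/c5.png',cv2.resize(c[0]["pixels"][70:210,210:410,::-1],(800,560)))
E
```

```text
clk 31.20 pos [476.7 126.3  69. ] yaw 174.1 w 26.2 gf 59.5 ft [ 0.3 -0.1 -1.4] q [ 0.26  0.36 -0.28  0.93 -0.    0.36]
  slide [-0.13, 0.18, 2.90] spin -0.0
```

View pics/c5.png

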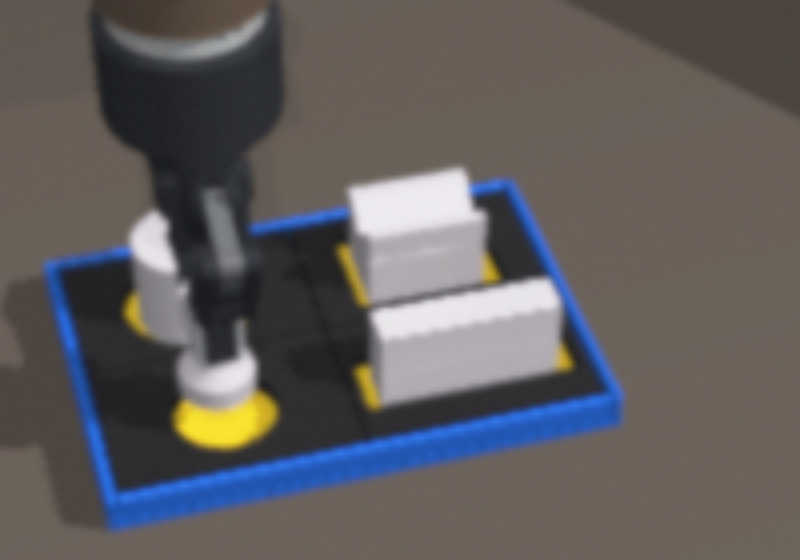

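Emit:
arm_command:
  slide:
    - [-0.1,0.1,1]
    - [-0.1,0.1,1.8]
    - [-0.1,0.1,2.4]
    - [-0.1,0.1,2.7]
    - [-0.1,0.1,2.8]
  spin: [0,0,0,0,0]

```text
clock: 31.88
eef_pos: [0.4791, 0.1281, 0.0427]
tool_rot: [0.051, 0.999, -0.0, -0.0]
ft_force: [0.0, -0.8, -2.3]
grip_width: 0.0261
grasp_force: 59.6
```

Emit:
arm_command:
  slide:
    - [0,0,0.05]
    - [0,0,0.1]
    - [0,0,0.15]
    - [0,0,0.2]
    - [0,0,0.25]
  spin: [0,0,0,0,0]

```text
clock: 32.5
eef_pos: [0.4794, 0.1281, 0.0406]
tool_rot: [0.051, 0.999, 0.0, 0.0]
ft_force: [0.3, 0.7, 2.8]
grip_width: 0.0258
grasp_force: 59.9
```

Contact; release and retreat.

Emit:
arm_command:
  slide:
    - [0,0,0.05]
    - [0,0,0.05]
    - [0,0,0.05]
    - [0,0,0.05]
    - [0,0,0.05]
  spin: [0,0,0,0,0]

```text
clock: 33.12
eef_pos: [0.4795, 0.1282, 0.0405]
tool_rot: [0.051, 0.999, 0.0, 0.001]
ft_force: [-2.3, -0.5, 5.1]
grip_width: 0.0263
grasp_force: 60.2
```

Emit:
arm_command:
  slide:
    - [0,0,0]
    - [0,0,0]
    - [0,0,0]
    - [0,0,0]
    - [0,0,-0.5]
  spin: [0,0,0,0,0]
  jaw: 4.5

```text
clock: 33.75
eef_pos: [0.4787, 0.128, 0.0446]
tool_rot: [0.051, 0.999, -0.0, -0.001]
ft_force: [-0.5, 0.3, -0.0]
grip_width: 0.0452
grasp_force: 0.0
```

Emit:
arm_command:
  slide:
    - [0,0,-1]
    - [0,0,-3]
    - [0,0,-6]
    - [0,0,-9]
    - [0,0,-11]
  spin: [0,0,0,0,0]

```text
clock: 34.38
eef_pos: [0.4799, 0.1283, 0.1573]
tool_rot: [0.051, 0.999, 0.0, 0.001]
ft_force: [-0.1, -0.6, 0.5]
grip_width: 0.0447
grasp_force: 0.0
```

Emit:
arm_command:
  slide:
    - [4,-6,0]
    - [7,-10,0]
    - [9,-15,0]
    - [9,-20,0]
    - [9,-20,0]
  spin: [0,0,0,0,0]

```text
clock: 35.0
eef_pos: [0.3689, -0.0643, 0.1558]
tool_rot: [0.055, 0.999, -0.0, 0.001]
ft_force: [0.3, 0.1, 0.4]
grip_width: 0.045
grasp_force: 0.0
```

```bash
python3 - <<'E'
from g import *
st()
c=cam("side"); W=cloud(*c); d=cam("top")
cv2.imwrite('pics/c6.png',cv2.resize(c[0]["pixels"][70:390,200:520,::-1],(600,600)))
cv2.imwrite('pics/c7.png',cv2.resize(d[0]["pixels"][100:300,180:480,::-1],(800,533)))
Z=np.nan_to_num(W[...,2],nan=-1)
m=(Z>.055)&(Z<.08)&(W[...,0]>.44)&(W[...,0]<.52)&(W[...,1]>.09)&(W[...,1]<.16)
P=W[m]; print(m.sum(),cv2.minAreaRect((P[:,:2]*1000).astype(np.float32)),np.percentile(P[:,2],90))
E
```

```text
clk 35.00 pos [368.9 -64.3 155.8] yaw 173.7 w 45.0 gf 0.0 ft [0.3 0.1 0.4] q [-0.17  0.05 -0.43  1.09 -0.   -0.06]
207 ((477.3582763671875, 128.7786865234375), (27.932985305786133, 29.15387535095215), 28.751102447509766) 0.07101693780752608
```

View pics/c6.png

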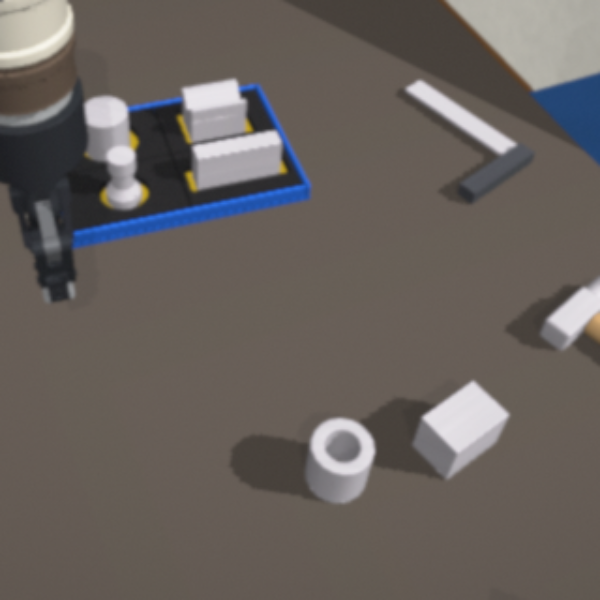

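View pics/c7.png

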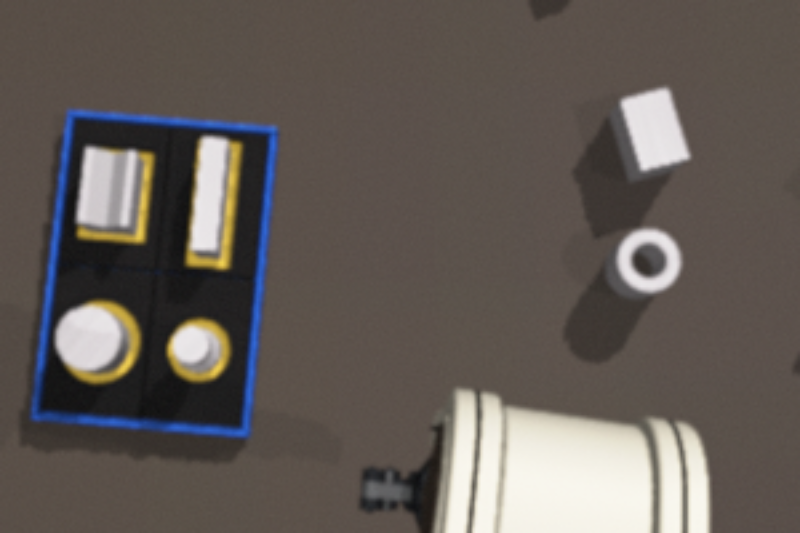

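All four parts are seated upright in their own pockets. The bush and plain block have not moved, and the gripper is clear.

```bash
python3 -c "
from workcell import *
print(job_done())"
```

```text
the job is handed in; nothing more can be done
None
```

The V-block, roller, parallel and screw jack each stand upright in their own foam pocket, set down gently in that order. The plain block and bush were left where they stood, and I handed the job in at about 35 s; no verdict came back.

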